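# Wedge up the sagging cabinet and shut its door

## Robot

A 6-joint arm with a two-finger parallel gripper is mounted at the origin on the work surface. World frame = base frame: x ahead of the robot, y to its left, z up, the work surface at z = 0. Lengths are in m, angles in rad, forces in N, time in s.
With the tool pointing down it reaches from about 0.25 to 0.8 m from the base axis. Payload 8.5 kg.
Tool frame: the origin (TCP) lies midway between the tips of the shut fingers; the grasp point (between the pads) lies 19 mm behind it; z points along the fingers, y is the line along which they close (so a half turn about z gives the same grasp; the last joint's range is limited). The gripper opens to 85 mm and grips with 20 to 120 N. Pads are 22 mm wide; open, the fingers measure 114 mm over their backs; the gripper's body (76 mm by 85 mm) begins 54 mm behind the grasp point. The pads swing forward as they close: fully open they stand 13 mm farther back than shut.
Start: joints at [1.257, 0.238, -0.013, 1.319, 0, 1.571], TCP at [0.162, 0.499, 0.231] pointing down, gripper open.
Joint ranges: [-2.66, 2.66], [-1.03, 1.9], [-1.14, 1.46], [-1.82, 2.27], [-1.45, 1.34], [-3.14, 3.14]. Speed limits (rad/s): [2.22, 2.22, 2.79, 3.14, 3.14, 3.14].

## Interface

Orientations are given as [roll, pitch, yaw] about the fixed x, y, z axes, in that order (R = Rz(yaw) Ry(pitch) Rx(roll)).
In Python, from station import * gives the robot as it stands.
- The arm moves only by the tool arm_command, never from a script. Its argument "motion" is a list of rows, each a list of 3 entries, a list of its own where there are three numbers: the shift along the world's x, y, z normalised to -1 to 1, where 1 is 40 mm, then the turn about the world's z normalised to -1 to 1, where 1 is 90 degrees, then the gripper command: -1 is shut, 1 is fully open, values between are in proportion. In form: [[[dx, dy, dz], turn, grip], ...]. A call has 1 to 20 rows; each row shifts and turns the commanded pose from where the row before left it; what a row does not reach is not made up. A row lasts 1/10 s, in which the tool goes at most 50 mm and 8.59 degrees, less where a joint would pass 70% of its speed; a pose out of reach is approached as far as the arm can. A call with a number of a shift or a turn outside -1 to 1 is refused whole. A call with a gripper value outside its range is refused whole. The fingers move at their own pace and stop on an object; "force" is the grip in N (left out, the last holds). Time passes only in rows, so rows that do not move let the fingers close. It gives the time, the measured TCP pose, the force, the opening and the grip force at its end, in the units of the state.
- sense(): the state, without advancing time (a new reading comes with each control period).
- get_image(name): name is "scene" or "top"; returns (picture, depth): 384x512x3 uint8, red, green, blue; 384x512 float32, m along the optical axis (not along the pixel's ray), 0 where there is no reading.
- camera_params(name): a dict with "intrinsics" (3x3 intrinsics, pixels), "extrinsics" (4x4, takes a point from camera to world coordinates). Camera axes: x right, y down, z forward; pixel columns grow to the right and rows downward; lengths in m; the calibration is good to about 2 mm. A picture is of the moment at which its call begins. camera_params takes no time and is no camera call.
- job_done(): hands the job in; it is judged then, once.
The state is a dict: "time": time; "joint_positions": joint angles; "qd": joint speeds; "effort": joint torques, N m; "tool_pos": TCP position; "tcp_rot": TCP orientation; "ft_force": force on the tool from outside, world axes, zero at the start; "wrist_torque": the same for the moment, N m; "finger_gap": opening from 0.0 (shut) to 1.0 (fully open); "grip_force": force on a finger pad.
Only numpy, scipy, OpenCV 4.12 (cv2) and the standard library are available. Lean on these libraries where they do the work, as an engineer would, in place of code of your own. Each camera call takes 0.05 s, during which the arm holds its last target. There are 200 camera calls.

## Task

The little metal cabinet has lost the foot pads at the end nearest you and sags there, so its sliding door keeps rolling open. Slide the wooden wedge, thin end first, under that end between its two stub feet until the cabinet's top comes up to the steel angle on the tiled wall and bears lightly on its underside - do not ram it or force it against the angle - and leave the wedge there. Then slide the door fully shut, gently enough that the cabinet stays up against the angle, and let go; leave the jebena, the cups and the jar where they are.

Things in the scene. Friction and masses are not known exactly. Their poses are not given: they have to be found in the camera images.
- nib: Low tiled wall, 280 mm long, 36 mm thick, 200 mm high, along one long side of the cabinet, fixed; a 30 mm high tiled kerb joined to it crosses behind the cabinet's far end. Origin on the bench, 240 mm in front of the kerb; x runs along the wall to the kerb. The wall spans y -115 to -79 mm, x -10 to 270 mm.
- angle: Slotted steel angle screwed to the wall over the cabinet's low end: the height mark. Axes and origin as the nib. Its 60 x 65 mm flange (x 0 to 60, y -79 to -14 mm) has its underside about 170 mm above the bench, but sits up to 3 mm higher or lower in its slots, which this pose does not show: find it by feel. The thin flange springs up, about 8 N per mm; over 12 N is too much.
- cabinet: Sheet-metal cabinet, 240 (x) x 140 (y) x 150 mm tall, about 0.8 kg, loose, 4 to 12 mm short of the kerb. Origin under the middle of its low near end, on the bench; x runs from the low end to the far end (horizontal as it sags, tipping 0.054 rad down when level). Far feet 20 mm high; two 20 mm wide stub feet at the low end, 90 mm apart inside. Pushed, it slides a little, up to the kerb, and rises.
- low_edge (a point): Middle of the lower edge of the cabinet's near end face: 9 mm above the bench at the start, about 20 mm when the cabinet is level. The wedge goes in here, along the cabinet's x.
- low_top (a point): Point of the cabinet's top, 30 mm from its low end, below the middle of the angle's flange. At the start about 160.5 mm above the bench; touching the angle at about 170 mm, give or take 3 mm.
- wedge: Hardwood levelling wedge lying flat, loose, 165 mm long, 50 mm wide, 0.12 kg. 4 mm thick at its thin end (+x), rising 1 in 5 to 30 mm; the last 35 mm at the butt (-x) are 30 mm thick all along. Origin at mid-length on its underside. Wood and metal rub at about 0.5 to 0.7: it stays where it is left. Pushing it in takes roughly 6 to 18 N, and more once the angle is met.
- wedge_mid (a point): Centre of the wedge: mid-length and mid-width, 10 mm above its underside (the wedge is 20 mm thick here, and 24 mm thick 20 mm nearer the butt).
- door (a joint): Sliding door on the cabinet's +y side: 0 m is shut, 0.100 m is as far open as it goes (half the front). It shuts along the cabinet's +x, runs very easily (0.15 kg, drag under 0.5 N), meets a soft rubber stop when shut (1 mm per 1.7 N), and rolls open again by itself while the cabinet sags.
- door_pull (a point): Middle of the door's pull: an upright steel bar, 12 mm thick, 50 mm long, standing 32 mm off the door on two short stems; its top end is 4 mm below the cabinet's top. It can be pushed, straddled or pinched from above.
- jebena: Clay coffee pot with round belly (128 mm), neck, spout and handle, 213 mm tall; origin under its middle. Bystander.
- cini_a: White handleless coffee cup, 64 mm across, 52 mm tall; origin under its middle. Bystander.
- cini_b: Second cup, the same as cini_a. Bystander.
- jar: Closed glass jar with twist cap, 72 mm across, 125 mm tall; origin under its middle. Bystander.

How it is judged:
By the outcome, as a careful person would: the job done as asked, in the order asked, and still so for the second after the job is handed in, with the robot touching nothing.
It also fails if it takes over 72 s, if anything falls off the work surface, if the arm or the gripper's body presses on something with over 40 N, if the wrist force passes 120 N, or if a joint passes its speed limit or range.

## Working session

There is one attempt and no reset: what is moved stays moved. The work goes in short steps, Python scripts to look and compute and a tool call to move; the robot and the scene stay as the last step left them, time stands still between calls to the robot, and variables do not carry over. Pictures are saved under pics/ and viewed, at most 10 in all, crops included, and the job is handed in when it is done.

Besides the shell and the picture viewer there is one more tool, called after "Call:" as name([rows], argument=value, ...), one row to a line, values as JSON. arm_command: Moves the arm, as the interface text tells. Its arguments: {"type":"object","properties":{"motion":{"type":"array","items":{"type":"array"}},"force":{"type":"number"}},"required":["motion"]}

```bash
mkdir -p pics
cat > h.py <<'E'
from station import *
import numpy as np, cv2
def P(name,depth,u,v):
    c=camera_params(name);K=np.array(c["intrinsics"]);T=np.array(c["extrinsics"])
    d=np.asarray(depth)[v,u]; p=np.stack([(u-K[0,2])/K[0,0]*d,(v-K[1,2])/K[1,1]*d,d,np.ones_like(d)],-1)
    return (p@T.T)[...,:3]
def cloud(name,d):
    v,u=np.mgrid[0:384,0:512]; return P(name,d,u,v)
E
python3 - <<'E'
from h import *
for n in("scene","top"):
    im,d=get_image(n); cv2.imwrite(f"pics/{n}0.png",im[...,::-1]); np.savez(f"{n}0.npz",im=im,d=d)
    c=camera_params(n);print(np.round(c["intrinsics"],1).tolist(),np.round(c["extrinsics"],3).tolist())
print(sense())
E
```

```text
[[402.1, 0.0, 260.5], [0.0, 402.1, 191.1], [0.0, 0.0, 1.0]] [[-0.911, 0.31, -0.272, 0.876], [0.412, 0.708, -0.573, 0.632], [0.015, -0.634, -0.773, 0.926], [0.0, 0.0, 0.0, 1.0]]
[[415.2, 0.0, 263.0], [0.0, 415.2, 192.3], [0.0, 0.0, 1.0]] [[0.02, -0.98, 0.196, 0.359], [-1.0, -0.021, -0.003, 0.02], [0.007, -0.196, -0.981, 1.333], [0.0, 0.0, 0.0, 1.0]]
{'time': 0.1, 'joint_positions': array([ 1.25703262e+00,  2.38716703e-01, -1.41784144e-02,  1.31923985e+00,
        1.22089708e-06,  1.57077912e+00]), 'qd': array([-0.00049693,  0.00072632,  0.00206456,  0.00180757, -0.00076417,
        0.00095065]), 'effort': array([-1.09278375e-03, -5.39719462e+01,  3.47000885e+01,  1.34005066e-02,
       -2.26318275e-05,  1.43473278e-05]), 'tool_pos': array([0.16191368, 0.49899179, 0.23074078]), 'tcp_rot': array([-3.14025402e+00, -1.24393084e-06,  2.82784615e+00]), 'ft_force': array([ 1.16946531, -0.34387537, -0.32758628]), 'wrist_torque': array([-0.01745748,  0.00533279, -0.02077133]), 'grip_force': 0.0, 'finger_gap': 1.0015180714567806}
```

View pics/scene0.png

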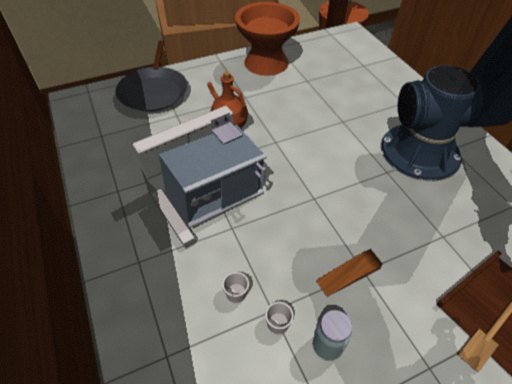

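View pics/top0.png

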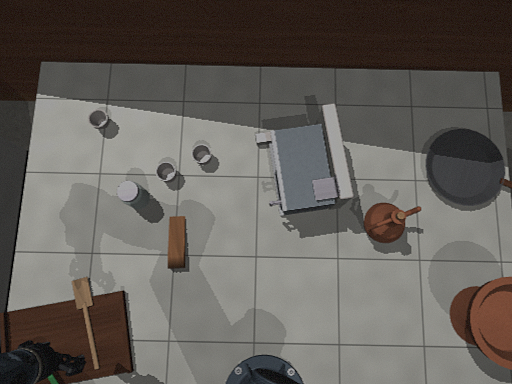

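The top view shows the cabinet at about (305,168), with its low end facing the robot, the wall at (337,150) and the angle at (323,188). The door pull is at about (275,203) and the wedge at (177,242). In the scene view the wedge is at (349,271). I'll measure from the depth images next.

Run:
```python
from h import *
def rect(p): 
    r=cv2.minAreaRect((p[:,:2]*1000).astype(np.float32)); return np.round(r[0],1),np.round(r[1],1),round(r[2],2),np.round(cv2.boxPoints(r)).tolist()
C={n:(np.load(f"{n}0.npz")) for n in("scene","top")}
for n in C:
    c=cloud(n,C[n]["d"]); im=C[n]["im"]; hsv=cv2.cvtColor(im,cv2.COLOR_RGB2HSV)
    reg=np.zeros((384,512),bool)
    # wedge
    if n=="top": reg[205:280,160:195]=1
    else: reg[240:305,305:395]=1
    m=reg&(hsv[...,1]>110)&(c[...,2]>0.0025)
    p=c[m]; print(n,"wedge",m.sum(),rect(p))
    q=p[:,:2]-p[:,:2].mean(0); _,_,V=np.linalg.svd(q,full_matrices=False); s=q@V[0]
    for a in np.arange(-.08,.085,.02):
        k=abs(s-a)<.01
        if k.any(): print("  ",np.round(p[k].mean(0)*1000,1),k.sum(),round(np.ptp((q[k]@V[1]))*1000))
    # height classes
    reg[:]=0
    if n=="top": reg[100:225,250:360]=1
    else: reg[90:250,125:290]=1
    for lo,hi in((.145,.164),(.165,.18),(.19,.21)):
        k=(reg&(c[...,2]>lo)&(c[...,2]<hi)).astype(np.uint8)
        nn,l,st,_=cv2.connectedComponentsWithStats(k)
        for i in range(1,nn):
            if st[i,4]>25:
                pp=c[l==i]; print("  h",lo,st[i],np.round(np.median(pp,0)*1000),rect(pp))
```

```text
scene wedge 1250 (array([650.5, 413.3]), array([617.5, 117.3]), 33.41, [[361.0, 292.0], [425.0, 194.0], [941.0, 534.0], [876.0, 632.0]])
   [385.6 276.1  27.3] 57 48
   [398.6 285.3  26.7] 157 57
   [419.4 286.8  25.1] 172 58
   [440.5 287.9  21.2] 179 58
   [461.3 289.3  17.3] 174 60
   [482.8 289.8  13.4] 173 56
   [504.2 290.    8.9] 167 56
   [523.5 293.4   5.7] 139 56
   [535.1 303.2   4.2] 24 33
  h 0.145 [223  90  10   5  40] [ 533. -346.  153.] (array([ 532.9, -348.1]), array([15.1, 28.5]), 69.15, [[517.0, -350.0], [544.0, -360.0], [549.0, -346.0], [522.0, -336.0]])
  h 0.145 [ 136  125  131   71 2231] [643. -92. 160.] (array([698.6, -93.3]), array([311.3, 190.5]), 1.32, [[541.0, -2.0], [545.0, -192.0], [856.0, -185.0], [852.0, 6.0]])
  h 0.165 [233  90   9   5  28] [ 512. -312.  169.] (array([ 513. , -315.3]), array([12.2, 29.5]), 36.76, [[499.0, -307.0], [517.0, -331.0], [527.0, -323.0], [509.0, -300.0]])
  h 0.165 [135 117 107  44 751] [ 634. -167.  169.] (array([ 714.1, -155.6]), array([281.3,  73.6]), 3.14, [[572.0, -127.0], [576.0, -200.0], [857.0, -185.0], [853.0, -111
[... 1113 characters left out ...]
65 [323 120  11  56  66] [ 731. -171.  172.] (array([ 729. , -170.7]), array([165.9,   2.1]), 10.01, [[647.0, -184.0], [647.0, -186.0], [811.0, -157.0], [811.0, -155.0]])
  h 0.165 [ 270  124   57   57 1920] [733. -84. 169.] (array([712. , -87.1]), array([158.2, 152.2]), 9.29, [[622.0, -25.0], [646.0, -175.0], [802.0, -149.0], [778.0, 1.0]])
  h 0.165 [310 177  31  24 464] [ 607. -159.  170.] (array([ 604.3, -161.6]), array([76.4, 71.3]), 12.7, [[559.0, -135.0], [575.0, -205.0], [649.0, -188.0], [634.0, -118.0]])
  h 0.19 [ 322  104   31   96 1357] [ 707. -191.  200.] (array([ 713.2, -189.8]), array([282.7,  44.1]), 10.12, [[570.0, -193.0], [578.0, -236.0], [856.0, -187.0], [848.0, -143.0]])
```

Run:
```python
from h import *
a=np.radians(10.1);R=np.array([[np.cos(a),np.sin(a)],[-np.sin(a),np.cos(a)]])
o=np.array([.568,-.117])
D=np.load("top0.npz");c=cloud("top",D["d"]).reshape(-1,3)
q=np.c_[(c[:,:2]-o)@R.T,c[:,2]]*1000
k=(q[:,2]>40)&(q[:,2]<140)&(abs(q[:,0])<60)&(abs(q[:,1])<60)
print("near face");p=q[k];print(len(p))
for y in range(-60,60,20):
    s=p[(p[:,1]>=y)&(p[:,1]<y+20)]
    if len(s):print(y+10,len(s),np.round(np.percentile(s[:,0],[10,50,90]),1),np.round(s[:,2].mean()))
k=(q[:,2]>152)&(q[:,2]<178)&(q[:,0]>-40)&(q[:,0]<250)&(q[:,1]>-77)&(q[:,1]<130)
p=q[k]
print("top y bins: near edge");
for y in range(-10,125,10):
    s=p[(p[:,1]>=y)&(p[:,1]<y+10)]
    if len(s):print(y+5,len(s),np.round([s[:,0].min(),s[:,0].max(),s[:,2].min(),s[:,2].max()],1))
print("top x bins")
for x in range(-30,240,20):
    s=p[(p[:,0]>=x)&(p[:,0]<x+20)]
    if len(s):print(x+10,len(s),np.round([s[:,1].min(),s[:,1].max(),np.median(s[s[:,1]>0][:,2])],1))
# scene cam: front face & pull
D=np.load("scene0.npz");c=cloud("scene",D["d"]).reshape(-1,3)
q=np.c_[(c[:,:2]-o)@R.T,c[:,2]]*1000
print("scene front");k=(q[:,2]>35)&(q[:,2]<145)&(q[:,0]>-40)&(q[:,0]<240)&(q[:,1]>40)&(q[:,1]<140);p=q[k]
for x in range(-30,240,15):
    s=p[(p[:,0]>=x)&(p[:,0]<x+15)]
    if len(s):print(x+7,len(s),np.round(np.percentile(s[:,1],[10,50,90,100]),1))
p=p[p[:,1]>87];print("pull",len(p),np.round(p.mean(0)) if len(p) else 0, np.round(p.min(0)),np.round(p.max(0)))
im=D["im"];cv2.imwrite("pics/s1.png",cv2.resize(im[90:260,120:300,::-1],None,fx=4,fy=3.5,interpolation=2)[:600,:800])
```

```text
near face
109
-50 19 [-12.  -10.6  -8.7] 91.0
-30 16 [-13.2 -12.   -8.5] 96.0
-10 18 [-13.4 -12.1  -8.1] 100.0
10 19 [-12.9 -12.1  -8.1] 97.0
30 17 [-12.4 -11.3  -7.7] 99.0
50 20 [-11.6  -9.6  -7.1] 88.0
top y bins: near edge
-5 273 [-13.5 225.2 152.5 176.7]
5 278 [-13.6 225.4 152.9 175.2]
15 277 [-13.  224.3 152.4 175.6]
25 277 [-14.5 225.6 153.5 176.3]
35 279 [-13.  224.6 152.4 177.7]
45 281 [-14.1 226.3 152.8 175.6]
55 275 [-12.3 224.3 154.8 175.4]
65 283 [-12.9 227.1 153.3 173.3]
75 280 [-11.9 225.6 153.9 176. ]
85 20 [-10.4 136.9 152.3 167.3]
95 3 [ 16.5  19.6 152.6 154. ]
105 9 [ 11.9  21.  153.2 159.6]
115 6 [ 12.5  21.3 154.1 160. ]
top x bins
-20 77 [-71.4  80.6 158.5]
0 385 [-76.5  81.1 159. ]
20 402 [-76.9 114.  160.1]
40 384 [-76.6  80.4 161.5]
60 354 [-76.8  80.9 162.3]
80 355 [-71.1  80.1 163.4]
100 350 [-72.4  80.2 164.9]
120 348 [-71.7  79.9 165.8]
140 349 [-71.8  80.2 167.3]
160 345 [-71.3  79.6 168.1]
180 344 [-72.3  79.5 169. ]
200 341 [-71.8  79.3 170.1]
220 263 [-71.8  79.4 171.1]
scene front
-8 30 [64.4 66.5 67.8 70.5]
7 39 [65.3 74.1 76.3 76.8]
22 175 [ 74.3  76.7 112.9 115.4]
37 129 [74.1 75.3 76.6 77.8]
52 122 [73.6 75.3 76.8 78.1]
67 124 [73.3 75.  76.2 77.6]
82 132 [73.5 75.3 76.5 77.4]
97 128 [73.4 74.9 76.3 77.2]
112 138 [72.8 74.6 76.3 77.5]
127 127 [46.4 74.1 75.9 77.4]
142 31 [41.8 50.  56.6 58.5]
157 32 [42.1 50.1 55.  57.1]
172 30 [41.5 50.6 56.1 59.1]
187 31 [42.7 49.2 55.9 56.9]
202 34 [41.9 50.2 56.3 57.5]
217 23 [42.  52.1 57.7 65.1]
232 134 [43.9 57.6 66.8 68.7]
pull 58 [ 22. 108. 123.] [ 16.  89. 104.] [ 27. 115. 144.]
```

View pics/s1.png

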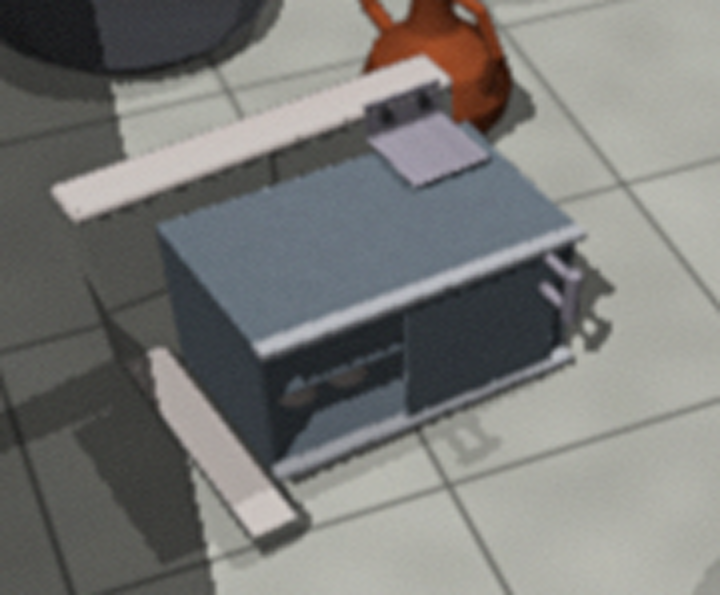

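The crop shows the pull at the near end with the door open, and the stub feet are clear. The cabinet is centred on nib y of about 0, with a yaw of about 9.9° and its near face at nib x of about -12. I'm moving to above the wedge butt.

Call:
arm_command([
  [[0.636, -0.603, -0.475], 0.0262, 1],
  [[0.636, -0.603, -0.475], 0.0262, 1],
  [[0.636, -0.603, -0.475], 0.0262, 1],
  [[0.636, -0.603, -0.475], 0.0262, 1],
  [[0.636, -0.603, -0.475], 0.0262, 1],
  [[0.636, -0.603, -0.475], 0.0262, 1],
  [[0.636, -0.603, -0.475], 0.0262, 1],
  [[0.636, -0.603, -0.475], 0.0262, 1],
  [[0.636, -0.603, -0.475], 0.0262, 1],
  [[0, 0, 0], 0, 1],
  [[0, 0, 0], 0, 1],
])

```text
time: 1.2
tool_pos: [0.391, 0.2814, 0.0597]
tcp_rot: [-3.141, -0.001, -3.087]
ft_force: [0.5, -0.3, -0.7]
finger_gap: 0.998
grip_force: 0.0
```

Call:
arm_command([
  [[0, 0, -0.45], 0, 1],
  [[0, 0, -0.45], 0, 1],
  [[0, 0, -0.45], 0, 1],
  [[0, 0, 0], 0, 1],
  [[0, 0, 0], 0, -1],
  [[0, 0, 0], 0, -1],
  [[0, 0, 0], 0, -1],
  [[0, 0, 0], 0, -1],
  [[0, 0, 0], 0, -1],
  [[0, 0, 0], 0, -1],
  [[0, 0, 0], 0, -1],
  [[0, 0, 0], 0, -1],
], force=60)

```text
time: 2.4
tool_pos: [0.3915, 0.283, 0.0076]
tcp_rot: [3.14, 0.001, -3.085]
ft_force: [-2.6, 0.8, 6.6]
finger_gap: 0.57
grip_force: 62.1
```

Call:
arm_command([
  [[-0.2, 0, 0.6], 0, -1],
  [[-0.3, -0.3, 0.6], 0, -1],
  [[-0.07, -0.95, 0], 0.0068, -1],
  [[-0.07, -0.95, 0], 0.0068, -1],
  [[-0.07, -0.95, 0], 0.0068, -1],
  [[-0.07, -0.95, 0], 0.0068, -1],
  [[-0.07, -0.95, 0], 0.0068, -1],
  [[-0.07, -0.95, 0], 0.0068, -1],
  [[-0.07, -0.95, 0], 0.0068, -1],
  [[-0.07, -0.95, 0], 0.0068, -1],
  [[-0.07, -0.95, 0], 0.0068, -1],
  [[-0.07, -0.95, 0], 0.0068, -1],
  [[-0.07, -0.95, 0], 0.0068, -1],
  [[0, 0, -0.8], 0, -1],
  [[0, 0, 0], 0, -1],
  [[0, 0, 0], 0, -1],
])

```text
time: 4.0
tool_pos: [0.3395, -0.1473, 0.0226]
tcp_rot: [3.141, -0.001, -2.968]
ft_force: [-0.6, 0.2, -0.5]
finger_gap: 0.57
grip_force: 62.9
```

Run:
```python
from h import *
print(sense()["tool_pos"],sense()["tcp_rot"],sense()["time"])
im,d=get_image("top"); c=cloud("top",d); hsv=cv2.cvtColor(im,cv2.COLOR_RGB2HSV)
cv2.imwrite("pics/t2.png",cv2.resize(im[140:320,230:370,::-1],None,fx=4,fy=3.3,interpolation=2))
m=(hsv[...,1]>110)&(c[...,2]>0.004)&(c[...,2]<.06)&(c[...,0]>.4)&(c[...,0]<.56)&(abs(c[...,1]+.13)<.05)
p=c[m]*1000; print(m.sum())
for x in range(420,560,10):
    s=p[abs(p[:,0]-x)<5]
    if len(s):print(x,np.round([s[:,1].min(),s[:,1].max(),s[:,1].mean(),s[:,2].mean()],1),len(s))
```

```text
[ 0.33948713 -0.14726542  0.02261511] [ 3.14061478e+00 -1.37661126e-03 -2.96770007e+00] 4.0
418
420 [-162.9 -109.4 -133.8   30.7] 50
430 [-153.7 -106.6 -130.9   30.2] 46
440 [-153.6 -106.5 -129.5   28. ] 45
450 [-151.2 -103.8 -126.7   26.1] 52
460 [-148.1 -101.1 -126.5   23.7] 52
470 [-150.4 -101.  -124.8   20.4] 48
480 [-145.8 -100.9 -123.8   19.4] 44
490 [-142.3 -126.9 -134.7   16.3] 6
```

View pics/t2.png

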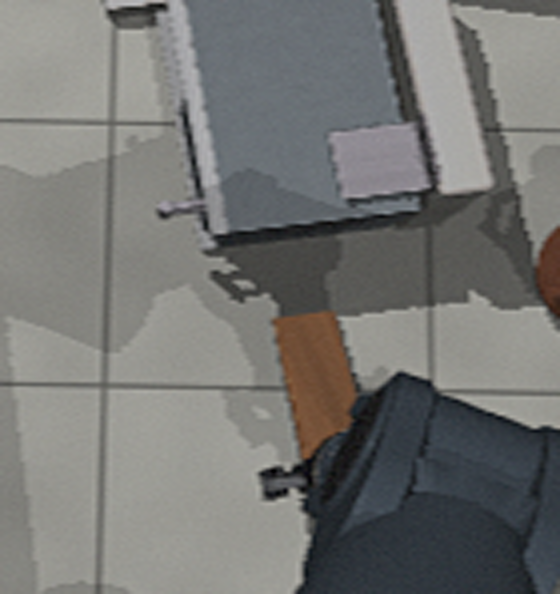

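The wedge is held straight along the cabinet axis, with its thin end at about (310,315) in the crop, but it sits about 10 mm to the +y side of the cabinet's centreline. I'm correcting y, lowering the wedge and advancing it just under the lip.

Call:
arm_command([
  [[0, -0.25, 0], 0, -1],
  [[0, 0, -0.18], 0, -1],
  [[0, 0, -0.18], 0, -1],
  [[0, 0, 0], 0, -1],
  [[0.42, 0.073, 0], 0, -1],
  [[0.42, 0.073, 0], 0, -1],
  [[0.42, 0.073, 0], 0, -1],
  [[0.42, 0.073, 0], 0, -1],
  [[0.25, 0.044, 0], 0, -1],
  [[0.17, 0.03, 0], 0, -1],
  [[0, 0, 0], 0, -1],
  [[0, 0, 0], 0, -1],
])

```text
time: 5.25
tool_pos: [0.4239, -0.1429, 0.0076]
tcp_rot: [3.141, -0.0, -2.967]
ft_force: [0.2, 1.5, -0.8]
finger_gap: 0.57
grip_force: 63.5
```

Run:
```python
from h import *
im,d=get_image("top"); c=cloud("top",d); hsv=cv2.cvtColor(im,cv2.COLOR_RGB2HSV)
cv2.imwrite("pics/t3.png",cv2.resize(im[140:320,230:370,::-1],None,fx=4,fy=3.3,interpolation=2))
m=(hsv[...,1]>110)&(c[...,2]>0.004)&(c[...,2]<.06)&(c[...,0]>.45)&(c[...,0]<.58)&(abs(c[...,1]+.13)<.05)
p=c[m]*1000; print(m.sum(), sense()["ft_force"])
for x in range(450,590,10):
    s=p[abs(p[:,0]-x)<5]
    if len(s):print(x,np.round([s[:,1].min(),s[:,1].max(),s[:,1].mean(),s[:,2].mean()],1),len(s))
```

```text
363 [ 0.30934488  0.02338983 -0.52275128]
450 [-122.3 -112.8 -117.1   26.7] 7
460 [-128.7 -110.3 -119.3   26.6] 17
470 [-135.1 -110.1 -121.7   24.6] 25
480 [-138.4 -107.2 -122.9   23. ] 29
490 [-141.9 -107.  -123.7   20.2] 34
500 [-142.1 -103.7 -122.7   18.4] 34
510 [-145.5 -104.1 -123.9   16.5] 37
520 [-149.9 -101.7 -125.5   15. ] 41
530 [-146.8 -101.6 -125.2   12.5] 40
540 [-143.8  -98.4 -121.5   10.2] 35
550 [-143.2  -98.7 -120.3    9.5] 38
560 [-141.   -98.6 -120.5    7.2] 26
```

View pics/t3.png

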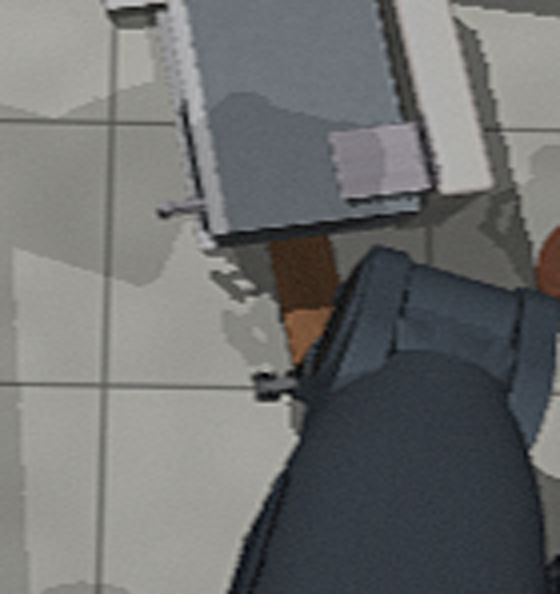

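The wedge is centred and its thin end is just under the lip, with no force on it. I'm releasing it, backing out straight, and shutting the fingers behind the butt.

Call:
arm_command([
  [[0, 0, 0], 0, 1],
  [[0, 0, 0], 0, 1],
  [[0, 0, 0], 0, 1],
  [[0, 0, 0], 0, 1],
  [[-0.3, -0.052, 0], 0, 1],
  [[-0.3, -0.052, 0], 0, 1],
  [[-0.4, -0.07, 0.05], 0, 1],
  [[0, 0, 0], 0, -1],
  [[0, 0, 0], 0, -1],
  [[0, 0, 0], 0, -1],
  [[0, 0, 0], 0, -1],
  [[0, 0, 0], 0, -1],
  [[0, 0, 0], 0, -1],
  [[0, 0, 0], 0, -1],
  [[0, 0, 0], 0, -1],
], force=30)

```text
time: 6.8
tool_pos: [0.3842, -0.15, 0.0098]
tcp_rot: [-3.142, -0.0, -2.967]
ft_force: [0.5, -0.6, -0.1]
finger_gap: -0.004
grip_force: 0.0
```

Call:
arm_command([
  [[0.148, 0.026, 0], 0, -1],
  [[0.148, 0.026, 0], 0, -1],
  [[0.098, 0.017, 0], 0, -1],
  [[0.098, 0.017, 0], 0, -1],
  [[0.0, 0.0, 0], 0, -1],
])

```text
time: 7.3
tool_pos: [0.4046, -0.1466, 0.0098]
tcp_rot: [-3.141, 0.0, -2.967]
ft_force: [0.8, 0.5, 0.0]
finger_gap: 0.001
grip_force: 0.0
```

Call:
arm_command([
  [[0.074, 0.013, 0], 0, -1],
  [[0.074, 0.013, 0], 0, -1],
  [[0, 0, 0], 0, -1],
])

```text
time: 7.6
tool_pos: [0.4103, -0.1456, 0.0099]
tcp_rot: [-3.141, 0.0, -2.967]
ft_force: [-0.1, -0.1, 0.1]
finger_gap: -0.002
grip_force: 0.0
```

Call:
arm_command([
  [[0.074, 0.013, 0], 0, -1],
  [[0.074, 0.013, 0], 0, -1],
  [[0, 0, 0], 0, -1],
])

```text
time: 7.9
tool_pos: [0.4143, -0.1445, 0.0097]
tcp_rot: [3.141, -0.003, -2.968]
ft_force: [-6.2, -2.2, 4.4]
finger_gap: -0.002
grip_force: 3.2
```

Call:
arm_command([
  [[0.074, 0.013, 0], 0, -1],
  [[0.074, 0.013, 0], 0, -1],
  [[0, 0, 0], 0, -1],
])

```text
time: 8.2
tool_pos: [0.4198, -0.1433, 0.0095]
tcp_rot: [3.141, -0.004, -2.968]
ft_force: [-6.7, -0.8, 4.4]
finger_gap: 0.004
grip_force: 3.6
```

Call:
arm_command([
  [[0.074, 0.013, 0], 0, -1],
  [[0.074, 0.013, 0], 0, -1],
  [[0, 0, 0], 0, -1],
])

```text
time: 8.5
tool_pos: [0.4248, -0.1423, 0.0095]
tcp_rot: [3.141, -0.005, -2.968]
ft_force: [-10.3, -2.6, 7.6]
finger_gap: -0.0
grip_force: 5.3
```

Call:
arm_command([
  [[0.074, 0.013, 0], 0, -1],
  [[0.074, 0.013, 0], 0, -1],
  [[0, 0, 0], 0, -1],
])

```text
time: 8.8
tool_pos: [0.4303, -0.1412, 0.0094]
tcp_rot: [3.141, -0.006, -2.968]
ft_force: [-11.5, -1.9, 8.3]
finger_gap: -0.005
grip_force: 5.9
```

Call:
arm_command([
  [[0.074, 0.013, 0], 0, -1],
  [[0.074, 0.013, 0], 0, -1],
  [[0, 0, 0], 0, -1],
])

```text
time: 9.1
tool_pos: [0.4364, -0.1402, 0.0094]
tcp_rot: [3.141, -0.006, -2.968]
ft_force: [-10.5, -1.1, 5.9]
finger_gap: -0.0
grip_force: 5.4
```

```bash
cat > m.py <<'E'
from h import *
a=np.radians(10.1);R=np.array([[np.cos(a),np.sin(a)],[-np.sin(a),np.cos(a)]]);o=np.array([.568,-.117])
im,d=get_image("top");c=cloud("top",d).reshape(-1,3);q=np.c_[(c[:,:2]-o)@R.T,c[:,2]]*1000
def med(x0,x1,y0,y1,z0,z1):
    s=q[(q[:,0]>x0)&(q[:,0]<x1)&(q[:,1]>y0)&(q[:,1]<y1)&(q[:,2]>z0)&(q[:,2]<z1)];return np.round(np.median(s,0),1),len(s)
print("angle",med(8,52,-72,-20,150,185));print("top x8-52",med(8,52,0,60,150,185));print("top x180-220",med(180,220,0,60,150,185))
s=q[(q[:,2]>150)&(q[:,2]<180)&(q[:,1]>0)&(q[:,1]<60)&(q[:,0]>-30)&(q[:,0]<235)];print("edges",np.round([np.percentile(s[:,0],.5),np.percentile(s[:,0],99.5)],1))
print("pull",med(5,140,98,125,130,172)); z=sense();print(z["time"],z["ft_force"],z["tool_pos"])
E
python3 m.py
```

```text
angle (array([ 29.8, -46.3, 170. ]), 274)
top x8-52 (array([ 29.9,  30.2, 163.2]), 315)
top x180-220 (array([199.7,  30.3, 169.7]), 268)
edges [ -3.6 233.4]
pull (array([ 25. , 106.8, 159.2]), 21)
9.15 [-10.38617335  -2.2398643    5.89819489] [ 0.43640191 -0.14019293  0.00937939]
```

Call:
arm_command([
  [[0.074, 0.013, 0], 0, -1],
  [[0.074, 0.013, 0], 0, -1],
  [[0, 0, 0], 0, -1],
])

```text
time: 9.45
tool_pos: [0.4425, -0.1392, 0.0093]
tcp_rot: [3.141, -0.005, -2.968]
ft_force: [-9.5, -1.1, 5.6]
finger_gap: 0.001
grip_force: 5.1
```

Call:
arm_command([
  [[0.074, 0.013, 0], 0, -1],
  [[0.074, 0.013, 0], 0, -1],
  [[0, 0, 0], 0, -1],
])

```text
time: 9.75
tool_pos: [0.4484, -0.1381, 0.0093]
tcp_rot: [3.141, -0.005, -2.968]
ft_force: [-9.9, -1.3, 6.3]
finger_gap: -0.001
grip_force: 5.1
```

```bash
python3 m.py
```

```text
angle (array([ 29.8, -46.5, 169.9]), 272)
top x8-52 (array([ 29.7,  30.3, 165.2]), 314)
top x180-220 (array([200.1,  30.2, 169.8]), 268)
edges [ -2.1 233.5]
pull (array([ 26.1, 106.9, 159. ]), 22)
9.8 [-9.40992716 -2.08237742  3.60958653] [ 0.44838434 -0.13813722  0.00934194]
```

Call:
arm_command([
  [[0.074, 0.013, 0], 0, -1],
  [[0, 0, 0], 0, -1],
  [[0, 0, 0], 0, -1],
])

```text
time: 10.1
tool_pos: [0.4513, -0.1376, 0.0093]
tcp_rot: [3.141, -0.005, -2.968]
ft_force: [-10.1, -1.3, 5.2]
finger_gap: 0.001
grip_force: 5.0
```

Call:
arm_command([
  [[0.074, 0.013, 0], 0, -1],
  [[0, 0, 0], 0, -1],
  [[0, 0, 0], 0, -1],
])

```text
time: 10.4
tool_pos: [0.4542, -0.1371, 0.0093]
tcp_rot: [3.141, -0.005, -2.968]
ft_force: [-10.8, -1.2, 5.3]
finger_gap: -0.001
grip_force: 5.0
```

```bash
python3 m.py
```

```text
angle (array([ 30. , -45.4, 170.1]), 273)
top x8-52 (array([ 29.8,  29.8, 166.2]), 313)
top x180-220 (array([200.1,  30. , 169.7]), 268)
edges [ -1.4 233.5]
pull (array([ 27. , 106.7, 159.1]), 24)
10.45 [-8.68126511 -1.87930752  5.35218648] [ 0.45424972 -0.13708196  0.00930862]
```

Call:
arm_command([
  [[0.049, 0.009, 0], 0, -1],
  [[0, 0, 0], 0, -1],
  [[0, 0, 0], 0, -1],
])

```text
time: 10.75
tool_pos: [0.456, -0.1368, 0.0093]
tcp_rot: [3.141, -0.006, -2.968]
ft_force: [-10.5, -2.6, 6.3]
finger_gap: 0.003
grip_force: 5.5
```

Call:
arm_command([
  [[0.049, 0.009, 0], 0, -1],
  [[0, 0, 0], 0, -1],
  [[0, 0, 0], 0, -1],
])

```text
time: 11.05
tool_pos: [0.458, -0.1364, 0.0093]
tcp_rot: [3.141, -0.006, -2.968]
ft_force: [-9.4, -2.2, 5.3]
finger_gap: 0.004
grip_force: 5.4
```

```bash
python3 m.py
```

```text
angle (array([ 30.2, -46. , 170.1]), 274)
top x8-52 (array([ 30.2,  30.4, 166.9]), 316)
top x180-220 (array([200. ,  30.6, 170. ]), 261)
edges [ -0.8 232.9]
pull (array([ 27.3, 106.7, 161. ]), 23)
11.1 [-10.04649549  -1.66480284   5.77923862] [ 0.45794638 -0.13638745  0.00932185]
```

Call:
arm_command([
  [[0.049, 0.009, 0], 0, -1],
  [[0, 0, 0], 0, -1],
  [[0, 0, 0], 0, -1],
])

```text
time: 11.4
tool_pos: [0.4599, -0.136, 0.0093]
tcp_rot: [3.141, -0.006, -2.968]
ft_force: [-10.2, -2.3, 6.6]
finger_gap: 0.0
grip_force: 5.4
```

Call:
arm_command([
  [[0.049, 0.009, 0], 0, -1],
  [[0, 0, 0], 0, -1],
  [[0, 0, 0], 0, -1],
])

```text
time: 11.7
tool_pos: [0.4619, -0.1357, 0.0093]
tcp_rot: [3.141, -0.005, -2.968]
ft_force: [-10.9, -1.6, 5.1]
finger_gap: 0.001
grip_force: 5.4
```

```bash
python3 m.py
```

```text
angle (array([ 29.9, -46.2, 170.2]), 264)
top x8-52 (array([ 30. ,  30.3, 167.6]), 311)
top x180-220 (array([199.3,  30.3, 169.9]), 268)
edges [ -0.4 233.5]
pull (array([ 27.3, 106.9, 162.2]), 22)
11.75 [-10.84786176  -2.01329521   5.30951542] [ 0.46189084 -0.1356876   0.00931959]
```

Call:
arm_command([
  [[0.049, 0.009, 0], 0, -1],
  [[0, 0, 0], 0, -1],
  [[0, 0, 0], 0, -1],
])

```text
time: 12.05
tool_pos: [0.4634, -0.1353, 0.0093]
tcp_rot: [3.141, -0.006, -2.968]
ft_force: [-11.6, -2.2, 8.4]
finger_gap: -0.004
grip_force: 6.3
```

```bash
python3 m.py
```

```text
angle (array([ 30.9, -47.5, 170.4]), 261)
top x8-52 (array([ 29.8,  30.3, 167.8]), 314)
top x180-220 (array([199.9,  30.1, 169.8]), 264)
edges [  0.  233.5]
pull (array([ 27.8, 106.5, 161.1]), 24)
12.1 [-12.5038991   -1.9560352    7.76616519] [ 0.46339904 -0.13535768  0.00930295]
```

Call:
arm_command([
  [[0.037, 0.006, 0], 0, -1],
  [[0, 0, 0], 0, -1],
  [[0, 0, 0], 0, -1],
])

```text
time: 12.4
tool_pos: [0.4639, -0.1352, 0.0093]
tcp_rot: [3.141, -0.008, -2.968]
ft_force: [-15.6, -3.0, 10.6]
finger_gap: -0.001
grip_force: 8.2
```

```bash
python3 m.py
```

```text
angle (array([ 31.4, -47.3, 170.5]), 256)
top x8-52 (array([ 30. ,  30.3, 167.9]), 317)
top x180-220 (array([200.3,  29.6, 170. ]), 267)
edges [1.000e-01 2.337e+02]
pull (array([ 28.6, 106.8, 161.6]), 22)
12.45 [-15.17487043  -3.09061576  11.55238272] [ 0.46392571 -0.13517423  0.00930395]
```

The contact shows up in the force: the push rose from about 10 N to 15.7 N, and the flange lifted about 0.4 mm, which is roughly 3–4 N. That counts as bearing lightly. I'm backing off gently and checking that it holds.

Call:
arm_command([
  [[-0.05, -0.009, 0], 0, -1],
  [[-0.1, -0.017, 0], 0, -1],
  [[-0.2, -0.035, 0], 0, -1],
  [[-0.4, -0.07, 0], 0, -1],
  [[0, 0, 0.5], 0, -1],
  [[0, 0, 0.9], 0, -1],
  [[0, 0, 0.9], 0, -1],
  [[0, 0, 0.9], 0, -1],
  [[0, 0, 0.9], 0, -1],
  [[0, 0, 0.43], 0, -1],
  [[0, 0, 0], 0, -1],
])

```text
time: 13.55
tool_pos: [0.4398, -0.141, 0.1937]
tcp_rot: [-3.139, 0.005, -2.967]
ft_force: [0.5, -0.3, -0.8]
finger_gap: 0.002
grip_force: 0.0
```

```bash
python3 m.py
```

```text
angle (array([ 29.5, -45.9, 170.1]), 276)
top x8-52 (array([ 30.1,  30.3, 168.1]), 310)
top x180-220 (array([199.7,  30. , 169.7]), 269)
edges [  0. 234.]
pull (array([ 28. , 106.6, 160.1]), 25)
13.6 [ 0.10983854 -0.24180024  0.37107276] [ 0.43905293 -0.14076718  0.19203369]
```

```bash
cat > av.py <<'E'
from h import *
import sys
a=np.radians(10.1);R=np.array([[np.cos(a),np.sin(a)],[-np.sin(a),np.cos(a)]]);o=np.array([.568,-.117])
def ev(d,n):
    c=cloud(n,d).reshape(-1,3);q=np.c_[(c[:,:2]-o)@R.T,c[:,2]]*1000
    f=lambda x0,x1,y0,y1:np.mean(q[(q[:,0]>x0)&(q[:,0]<x1)&(q[:,1]>y0)&(q[:,1]<y1)&(q[:,2]>155)&(q[:,2]<178),2])
    return f(10,50,-68,-45),f(10,50,-45,-22),f(10,50,0,60),f(180,220,0,60)
for n in("top","scene"):
    print(n,"init",np.round(ev(np.load(n+"0.npz")["d"],n),2))
    r=np.array([ev(get_image(n)[1],n) for _ in range(4)]);print("now",np.round(r.mean(0),2),np.round(r.std(0),2))
E
python3 av.py
```

```text
top init [169.79 170.36 160.91 170.15]
now [170.33 170.27 168.   169.76] [0.16 0.09 0.1  0.16]
scene init [167.97 167.19 158.76 167.83]
now [168.09 168.03 165.65 167.69] [0.16 0.14 0.05 0.07]
```

The flange stays about 0.3 mm above where it started, so the cabinet still bears on it. I'm moving to a point behind the door pull.

Call:
arm_command([
  [[0.5, 0.64, 0], 0, -1],
  [[0.5, 0.64, 0], 0, -1],
  [[0.5, 0.64, 0], 0, -1],
  [[0.5, 0.64, 0], 0, -1],
  [[0.5, 0.64, 0], 0, -1],
  [[0, 0, 0], 0, -1],
  [[0, 0, -0.65], 0, -1],
  [[0, 0, -0.65], 0, -1],
  [[0, 0, 0], 0, -1],
  [[0, 0, 0], 0, -1],
])

```text
time: 15.0
tool_pos: [0.5379, -0.0128, 0.1392]
tcp_rot: [3.142, -0.001, -2.968]
ft_force: [0.1, -0.2, 0.4]
finger_gap: 0.002
grip_force: 0.0
```

```bash
python3 m.py
python3 - <<'E'
from h import *
im,d=get_image("scene");cv2.imwrite("pics/s4.png",cv2.resize(im[90:260,120:300,::-1],None,fx=4,fy=3.5,interpolation=2))
E
```

```text
angle (array([ 29.5, -45.8, 170.5]), 273)
top x8-52 (array([nan, nan, nan]), 0)
top x180-220 (array([200.1,  30.4, 169.7]), 267)
edges [156.7 234.7]
pull (array([nan, nan, nan]), 0)
15.05 [ 0.02384113 -0.09073895 -0.24809787] [ 0.53861402 -0.01285301  0.1399948 ]
  return _methods._mean(a, axis=axis, dtype=dtype,
  ret = um.true_divide(
```

View pics/s4.png

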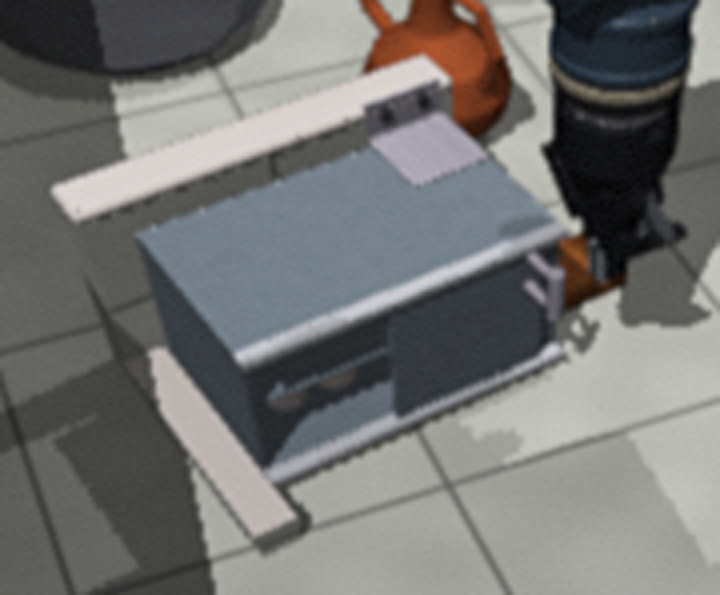

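The fingers are behind the pull and clear of the cabinet. I'm pushing the door slowly.

Call:
arm_command([
  [[0.2, 0.035, 0], 0, -1],
  [[0.15, 0.026, 0], 0, -1],
  [[0.05, 0.009, 0], 0, -1],
  [[0.05, 0.009, 0], 0, -1],
  [[0.05, 0.009, 0], 0, -1],
  [[0.05, 0.009, 0], 0, -1],
  [[0.05, 0.009, 0], 0, -1],
  [[0.05, 0.009, 0], 0, -1],
  [[0.07, 0.012, 0], 0, -1],
  [[0.08, 0.014, 0], 0, -1],
  [[0.09, 0.016, 0], 0, -1],
  [[0.1, 0.017, 0], 0, -1],
  [[0.1, 0.017, 0], 0, -1],
  [[0.1, 0.017, 0], 0, -1],
  [[0.1, 0.017, 0], 0, -1],
  [[0.1, 0.017, 0], 0, -1],
  [[0.1, 0.017, 0], 0, -1],
  [[0.1, 0.017, 0], 0, -1],
  [[0.1, 0.017, 0], 0, -1],
  [[0.1, 0.017, 0], 0, -1],
])

```text
time: 17.1
tool_pos: [0.6104, -0.0, 0.1391]
tcp_rot: [-3.141, -0.0, -2.967]
ft_force: [-0.6, -0.1, -0.4]
finger_gap: -0.0
grip_force: 0.1
```

Call:
arm_command([
  [[0.1, 0.017, 0], 0, -1],
  [[0.1, 0.017, 0], 0, -1],
  [[0.1, 0.017, 0], 0, -1],
  [[0.1, 0.017, 0], 0, -1],
  [[0.09, 0.016, 0], 0, -1],
  [[0.08, 0.014, 0], 0, -1],
  [[0.07, 0.012, 0], 0, -1],
  [[0.06, 0.01, 0], 0, -1],
  [[0.05, 0.009, 0], 0, -1],
  [[0.05, 0.009, 0], 0, -1],
  [[0.05, 0.009, 0], 0, -1],
])

```text
time: 18.2
tool_pos: [0.6441, 0.0058, 0.1391]
tcp_rot: [-3.142, -0.0, -2.968]
ft_force: [-0.1, 0.3, 0.6]
finger_gap: -0.001
grip_force: 0.1
```

```bash
cat > p.py <<'E'
from h import *
a=np.radians(10.1);R=np.array([[np.cos(a),np.sin(a)],[-np.sin(a),np.cos(a)]]);o=np.array([.568,-.117])
z=sense();print(z["time"],z["ft_force"],R@(z["tool_pos"][:2]-o)*1000)
im,d=get_image("scene");c=cloud("scene",d);q=np.c_[(c.reshape(-1,3)[:,:2]-o)@R.T,c.reshape(-1,3)[:,2]]*1000
s=q[(q[:,0]>0)&(q[:,0]<170)&(q[:,1]>95)&(q[:,1]<125)&(q[:,2]>112)&(q[:,2]<160)]
print(len(s),np.histogram(s[:,0],np.arange(0,175,5))[0])
s=q[(q[:,0]>80)&(q[:,0]<230)&(q[:,1]>70)&(q[:,1]<80)&(q[:,2]>45)&(q[:,2]<150)]
print("door far edge",np.percentile(s[:,0],[99,100]))
import sys;cv2.imwrite(sys.argv[1],cv2.resize(im[90:260,120:300,::-1],None,fx=4,fy=3.5,interpolation=2))
E
python3 p.py pics/s5.png
```

```text
18.2 [-0.13680492  0.29135594  0.61536019] [ 96.49541859 107.56262226]
100 [ 0  0  0  0  0  0  0  0  0  0  0  0  0  0  0  0  0  0  7  4  8 18 15 28
 20  0  0  0  0  0  0  0  0  0]
door far edge [223.42883802 224.67035587]
```

View pics/s5.png

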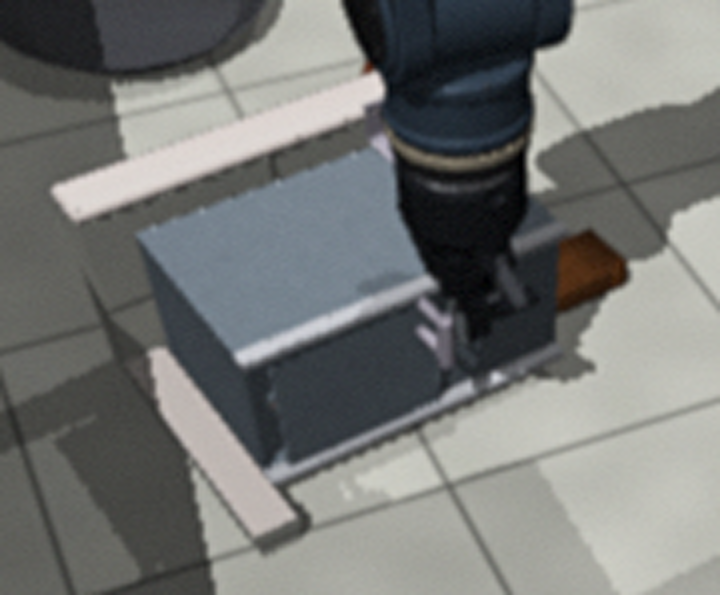

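The door is nearly shut, with a dark slit left at about (270,410). I'm continuing slowly.

Call:
arm_command([
  [[0.03, 0.005, 0], 0, -1],
  [[0.03, 0.005, 0], 0, -1],
  [[0.03, 0.005, 0], 0, -1],
  [[0.03, 0.005, 0], 0, -1],
  [[0.03, 0.005, 0], 0, -1],
  [[0.03, 0.005, 0], 0, -1],
  [[0.025, 0.004, 0], 0, -1],
  [[0.025, 0.004, 0], 0, -1],
  [[0, 0, 0], 0, -1],
])

```text
time: 19.15
tool_pos: [0.6533, 0.0073, 0.139]
tcp_rot: [-3.142, 0.0, -2.968]
ft_force: [0.7, -0.3, -0.1]
finger_gap: -0.001
grip_force: 0.0
```

Call:
arm_command([
  [[0.02, 0.003, 0], 0, -1],
  [[0.02, 0.003, 0], 0, -1],
  [[0, 0, 0], 0, -1],
])

```text
time: 19.45
tool_pos: [0.6549, 0.0076, 0.1391]
tcp_rot: [-3.141, 0.0, -2.968]
ft_force: [-0.1, -0.2, 0.7]
finger_gap: -0.0
grip_force: 0.0
```

Call:
arm_command([
  [[0.02, 0.003, 0], 0, -1],
  [[0.02, 0.003, 0], 0, -1],
  [[0, 0, 0], 0, -1],
])

```text
time: 19.75
tool_pos: [0.6566, 0.0078, 0.139]
tcp_rot: [-3.141, 0.0, -2.967]
ft_force: [-0.9, -0.1, -0.1]
finger_gap: -0.003
grip_force: 0.0
```

```bash
python3 p.py pics/s6.png
```

```text
19.75 [-0.89237925 -0.08180389 -0.07637849] [109.07450619 107.33771092]
98 [ 0  0  0  0  0  0  0  0  0  0  0  0  0  0  0  0  0  0  0  0  0  7  4 17
 15 20 35  0  0  0  0  0  0  0]
door far edge [229.34259805 229.98471226]
```

Call:
arm_command([
  [[0.02, 0.003, 0], 0, -1],
  [[0.02, 0.003, 0], 0, -1],
  [[0, 0, 0], 0, -1],
])

```text
time: 20.1
tool_pos: [0.6582, 0.008, 0.1391]
tcp_rot: [-3.141, 0.0, -2.968]
ft_force: [0.5, -0.1, 0.0]
finger_gap: -0.002
grip_force: 0.0
```

Call:
arm_command([
  [[0.02, 0.003, 0], 0, -1],
  [[0, 0, 0], 0, -1],
])

```text
time: 20.3
tool_pos: [0.6589, 0.0082, 0.1391]
tcp_rot: [-3.141, 0.0, -2.967]
ft_force: [-0.9, -0.1, 0.9]
finger_gap: -0.0
grip_force: 0.0
```

Call:
arm_command([
  [[0.02, 0.003, 0], 0, -1],
  [[0, 0, 0], 0, -1],
])

```text
time: 20.5
tool_pos: [0.6597, 0.0083, 0.1391]
tcp_rot: [-3.141, 0.0, -2.967]
ft_force: [0.4, -0.1, -0.2]
finger_gap: 0.004
grip_force: 0.0
```

```bash
python3 p.py pics/s7.png
```

```text
20.5 [ 0.43169562 -0.10456332 -0.20176885] [112.27912188 107.26647777]
95 [ 0  0  0  0  0  0  0  0  0  0  0  0  0  0  0  0  0  0  0  0  0  3  5  7
 16 18 25 21  0  0  0  0  0  0]
door far edge [228.69041023 229.63101884]
```

Call:
arm_command([
  [[0.02, 0.003, 0], 0, -1],
  [[0, 0, 0], 0, -1],
])

```text
time: 20.75
tool_pos: [0.6599, 0.0083, 0.139]
tcp_rot: [-3.141, -0.001, -2.968]
ft_force: [-3.6, 0.4, 2.1]
finger_gap: 0.001
grip_force: 1.5
```

Call:
arm_command([
  [[0.02, 0.003, 0], 0, -1],
  [[0, 0, 0], 0, -1],
])

```text
time: 20.95
tool_pos: [0.6601, 0.0084, 0.139]
tcp_rot: [3.142, -0.002, -2.968]
ft_force: [-6.6, -0.1, 3.6]
finger_gap: -0.001
grip_force: 3.3
```

Call:
arm_command([
  [[0.02, 0.003, 0], 0, -1],
  [[0, 0, 0], 0, -1],
])

```text
time: 21.15
tool_pos: [0.6602, 0.0084, 0.139]
tcp_rot: [3.142, -0.003, -2.968]
ft_force: [-9.1, -1.6, 4.9]
finger_gap: 0.0
grip_force: 4.7
```

Call:
arm_command([
  [[0.02, 0.003, 0], 0, -1],
  [[0, 0, 0], 0, -1],
])

```text
time: 21.35
tool_pos: [0.6603, 0.0084, 0.139]
tcp_rot: [3.141, -0.005, -2.968]
ft_force: [-12.7, -1.5, 5.8]
finger_gap: -0.0
grip_force: 6.2
```

```bash
sed -i 's/^print(len(s),.*/print("bar max",np.round(np.percentile(s[:,0],[90,95,100]),1))/' p.py; python3 p.py pics/s8.png
```

```text
21.35 [-12.65600252  -1.47928743   5.76510274] [112.82876764 107.30941846]
bar max [136.4 136.8 137.9]
door far edge [228.93846727 229.88009145]
```

View pics/s8.png

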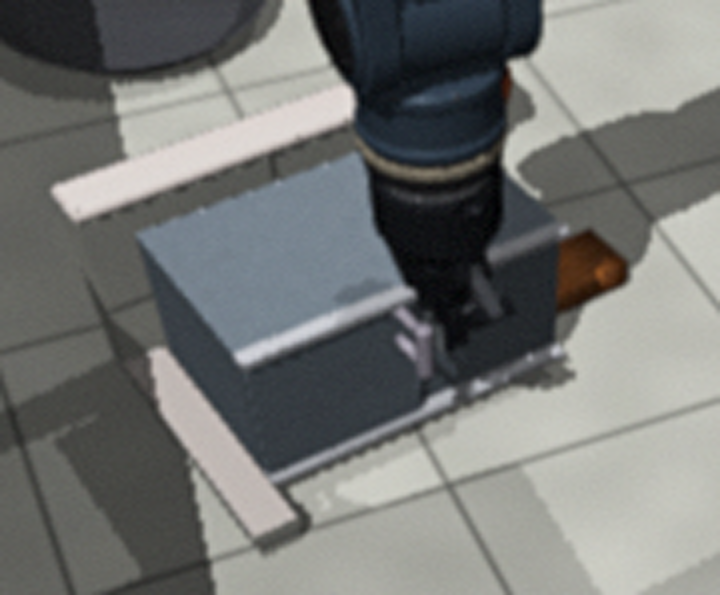

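The door is fully shut, since the slit is gone. The last steps pressed harder than I wanted, at about 12 N, so I'm easing off gradually.

Call:
arm_command([
  [[-0.02, -0.003, 0], 0, -1],
  [[-0.02, -0.003, 0], 0, -1],
  [[-0.02, -0.003, 0], 0, -1],
  [[-0.01, -0.002, 0], 0, -1],
  [[-0.01, -0.002, 0], 0, -1],
  [[0, 0, 0], 0, -1],
])

```text
time: 22.0
tool_pos: [0.6599, 0.0083, 0.139]
tcp_rot: [-3.142, 0.0, -2.967]
ft_force: [-0.9, -0.1, -0.6]
finger_gap: -0.001
grip_force: 0.4
```

Call:
arm_command([
  [[-0.01, -0.002, 0], 0, -1],
  [[-0.01, -0.002, 0], 0, -1],
  [[-0.01, -0.002, 0], 0, -1],
  [[-0.01, -0.002, 0], 0, -1],
  [[-0.01, -0.002, 0], 0, -1],
  [[0, 0, 0], 0, -1],
])

```text
time: 22.6
tool_pos: [0.6576, 0.0078, 0.1391]
tcp_rot: [-3.142, 0.0, -2.968]
ft_force: [-0.4, 0.9, 0.4]
finger_gap: -0.006
grip_force: 0.0
```

```bash
python3 p.py pics/s9.png
```

```text
22.6 [-0.38409368  0.88015012  0.38578068] [110.10780876 107.17443082]
bar max [136.4 136.9 137.4]
door far edge [228.61355054 229.91719029]
```

Call:
arm_command([
  [[-0.1, -0.017, 0], 0, -1],
  [[-0.3, -0.052, 0], 0, -1],
  [[-0.3, -0.052, 0], 0, -1],
  [[0, 0, 0.6], 0, -1],
  [[0, 0, 0.9], 0, -1],
  [[0, 0, 0.9], 0, -1],
  [[-0.7, 0.5, 0.3], 0, -1],
  [[-0.7, 0.5, 0], 0, -1],
  [[-0.7, 0.5, 0], 0, -1],
  [[-0.7, 0.5, 0], 0, -1],
  [[-0.7, 0.5, 0], 0, -1],
  [[-0.7, 0.5, 0], 0, -1],
  [[0, 0, 0], 0, -1],
  [[0, 0, 0], 0, -1],
])

```text
time: 24.05
tool_pos: [0.4613, 0.1233, 0.2475]
tcp_rot: [-3.141, 0.001, -2.966]
ft_force: [0.5, 0.3, -0.5]
finger_gap: 0.002
grip_force: 0.0
```

```bash
python3 p.py pics/s10.png; python3 av.py; python3 m.py
```

```text
24.05 [ 0.50661913  0.31466703 -0.52726722] [-62.89288137 255.30173875]
bar max [137.2 137.4 138.3]
door far edge [228.95894357 229.86290767]
top init [169.79 170.36 160.91 170.15]
now [170.33 170.27 167.99 170.  ] [0.17 0.18 0.06 0.13]
scene init [167.97 167.19 158.76 167.83]
now [168.03 168.09 165.75 167.65] [0.16 0.12 0.03 0.05]
angle (array([ 30. , -46.2, 170.4]), 271)
top x8-52 (array([ 30.2,  30.4, 168. ]), 316)
top x180-220 (array([200. ,  29.6, 169.5]), 268)
edges [1.000e-01 2.336e+02]
pull (array([128.4, 105.5, 159.8]), 27)
24.55 [-0.39945045  0.89027676 -0.42896245] [0.46183539 0.12277028 0.24685933]
```

View pics/s10.png

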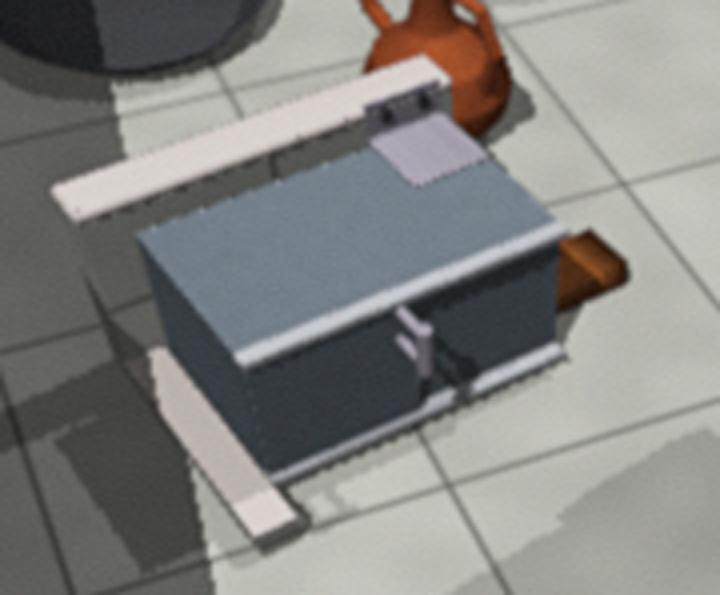

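The door is shut: the pull travelled the full 100 mm and stayed there. The cabinet height hasn't changed, the wedge is in place and the arm is clear.

```bash
python3 -c "
from station import *
print(job_done())"
```

```text
the job is handed in; nothing more can be done
None
```

I handed the job in at about 24.6 s: the wedge is in place, the cabinet bears on the angle at an estimated 2–4 N, the door is fully shut and the bystanders weren't touched, but the last push on the door peaked at about 13 N, harder than I intended, though the cabinet height didn't change.

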